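# Index the faceplate and bolt it

## Robot

A 6-joint arm with a two-finger parallel gripper is mounted at the origin on the work surface. World frame = base frame: x ahead of the robot, y to its left, z up, the work surface at z = 0. Lengths are in m, angles in degrees, forces in N, time in s.
With the tool pointing down it reaches from about 0.4 to 0.825 m from the base axis. Payload 7 kg.
Tool frame: the origin (TCP) lies on the centre line of the jaws, within the pads' length; the fingertips stand 19 mm ahead of it and the grasp point (between the pads) is the TCP; z points along the fingers, y is the line along which they close (so a half turn about z gives the same grasp; the last joint's range is limited). The gripper opens to 88 mm and grips with 3 to 60 N. Pads are 19 mm wide; open, the fingers measure 130 mm over their backs; the gripper's body (78 mm by 193 mm) begins 47 mm behind the grasp point.
Start: joints at [91.622, 20.546, 0.682, 0, -70.136, -16.507], TCP at [0.173, 0.652, 0.246] pointing down, gripper open.
Joint ranges: [-176.03, 176.03], [-82.01, 121.73], [-58.28, 71.71], [-173.87, 95.51], [-174.79, -0.11], [-173.66, 173.66]. Speed limits (degrees/s): [136.94, 136.94, 172.46, 180, 180, 180].

## Interface

Orientations are given as [roll, pitch, yaw] about the fixed x, y, z axes, in that order (R = Rz(yaw) Ry(pitch) Rx(roll)).
In Python, from plant import ctrl gives the robot as it stands.
- The arm moves only by the tool move_arm, never from a script. Its argument "motion" is a list of rows, each a list of 3 entries, a list of its own where there are three numbers: the shift along the tool's x, y, z in mm, then the turn, a rotation vector about the tool's x, y, z in degrees, then the closure, from 0 (fully open) to 1 (shut). A call has 1 to 10 rows; each row is the pose to reach, as a shift and turn from the pose commanded when the call began, along the tool's axes at that moment; what a row does not reach only later rows make up. A row lasts 1/12 s, in which the tool goes at most 41.7 mm and 7.16 degrees, less where a joint would pass 70% of its speed; a pose out of reach is approached as far as the arm can. A call with a gripper value outside its range is refused whole. The fingers move at their own pace and stop on an object; the grip force is fixed at half the most. Time passes only in rows, so rows that repeat a pose let the fingers close. It gives the time, the measured TCP pose, the force, the opening and the grip force at its end, in the units of the state.
- ctrl.get_obs(): the state, without advancing time (a new reading comes with each control period).
- ctrl.snapshot(name): name is "scene" or "top" or "wrist"; returns a dict with "color" (400x640x3 uint8, blue, green, red), "camera_matrix" (3x3 intrinsics, pixels), "cam_to_world" (4x4, takes a point from camera to world coordinates). Camera axes: x right, y up, looking along -z (the intrinsics and any distortion apply to the point x, -y, -z); pixel columns grow to the right and rows downward; lengths in m; the calibration is good to about 2 mm. A picture is of the moment at which its call begins. There is no depth.
- ctrl.close_job(): hands the job in; it is judged then, once.
The state is a dict: "clock": time; "joint_pos": joint angles; "qvel": joint speeds; "tau": joint torques, N m; "tool_pos": TCP position; "orientation": TCP orientation; "force": force on the tool from outside, world axes, zero at the start; "moment": the same for the moment, N m; "opening": finger opening in m; "gripper_force": force on a finger pad.
Only numpy, scipy, OpenCV 4.12 (cv2) and the standard library are available. Lean on these libraries where they do the work, as an engineer would, in place of code of your own. Each camera call takes 0.05 s, during which the arm holds its last target. There are 200 camera calls.

## Task

Turn the round faceplate of the indexing fixture by its upright crank post until the slot in its rim faces the sliding bolt, then slide the bolt by its upright tab fully home into that slot, so that the faceplate is locked. Let go of everything, and leave the parts bin, the spray can and the wrench where they are.

Things in the scene. Friction and masses are not known exactly. Their poses are not given: they have to be found in the camera images.
- fixture: Fixture screwed to the bench: aluminium base plate 12 mm thick, spanning x -120 to 120, y -120 to 280 mm. Origin: at bench level on the faceplate's upright axis; z up. The bolt runs along the fixture's y axis at x = 0 and goes home towards -y, to the faceplate, guided by two grey staples (56 mm wide, tops 47 mm above the bench, between y = 123 and 180 mm).
- faceplate: Round dark steel plate, radius 100 mm, top 38 mm above the bench; turns either way about its upright axis, stays where left. Origin on the axis at bench level; its x axis points out through its one rim slot (28 mm wide, 48 mm deep, open above). Right when that x axis lies along the fixture's y axis. Red casting on its middle: 72 mm hub and two lugs 140 mm across, top 60 mm above the bench.
- crank_grip (a point): Grip point of the crank post: a black upright round grip, 26 mm across, from 50 to 110 mm above the bench, fixed to the faceplate 74 mm from its axis, straight across from the slot. The point is on the post's axis, 85 mm above the bench.
- slot_mouth (a point): Middle of the slot's mouth at the faceplate's rim, 99 mm from the axis, on the upper face; turns with the faceplate.
- slot_home (a point): Fixed point of the fixture on the bolt's line, where the slot's mouth must come: 99 mm from the axis along the fixture's y axis, 38 mm above the bench.
- bolt (a joint): Travel in m: 0 drawn back, 0.050 fully home (foot block butts on the outer staple). Steel bar 24 mm wide, 16 high (21 to 37 mm above the bench), nose tapered to 10 mm wide over 16 mm; nose tip 112 mm from the faceplate's axis drawn back, 62 mm home. The nose draws the faceplate true if the slot is up to 7 mm off, else it butts on the rim. Slides with about 3 N, stays where left.
- bolt_tab (a point): Grip point of the bolt: middle of its upright black tab, 85 mm above the bench. Tab 32 mm wide across the track, 16 mm thick along it, from 52 to 112 mm above the bench, on the bolt's foot block (40 mm wide, 30 mm long, top 43 mm above the bench). It is 245 mm from the faceplate's axis with the bolt drawn back, 195 mm when home.
- bin: Bystander: open blue parts bin, 120 x 160 mm, 75 mm high. Origin: centre of its underside.
- can: Bystander: spray can, 64 mm across, 150 mm high, standing. Origin: centre of its underside.
- wrench: Bystander: steel wrench 200 mm long, lying flat on the bench. Origin: at its middle, underside.

How it is judged (in metres and radians):
On the way, in this order (a step that is already met when the one before it is completed fails the run):
1. the faceplate's slot has been turned to face the bolt (slot mouth within 10 mm of the bolt's line) (horizontal distance between slot_mouth and slot_home below 0.01 m), for 0.2 s.
2. the bolt is fully home in the slot (value of joint bolt above 0.0465 m and horizontal distance between slot_mouth and slot_home below 0.005 m), for 0.2 s.
At the end, for the whole second after the job is handed in: The bolt is within 3.5 mm of fully home (travel above 46.5 mm), the middle of the slot's mouth is within 5 mm of the bolt's line, and both are at rest (all of step 2 and velocity of joint bolt between -0.005 and 0.005 m/s and angular speed of faceplate below 0.05 rad/s); the robot touches nothing.
It fails at once if the bin is shoved more than 30 mm (distance of bin from where it was at the start of the episode above 0.03 m).
It fails at once if the can is shoved more than 30 mm (distance of can from where it was at the start of the episode above 0.03 m).
It fails at once if the wrench is shoved more than 30 mm (distance of wrench from where it was at the start of the episode above 0.03 m).
It fails at once if the can is knocked over (angle between can's own z axis and vertical above 0.5 rad).
It also fails if it takes over 58 s, if anything falls off the work surface, if the arm or the gripper's body presses on something with over 40 N, if the wrist force passes 120 N, or if a joint passes its speed limit or range.

## Working session

There is one attempt and no reset: what is moved stays moved. The work goes in short steps, Python scripts to look and compute and a tool call to move; the robot and the scene stay as the last step left them, time stands still between calls to the robot, and variables do not carry over. Pictures are saved under pics/ and viewed, at most 10 in all, crops included, and the job is handed in when it is done.

Besides the shell and the picture viewer there is one more tool, called after "Request:" as a command line: name --argument value ..., lists and objects as JSON in quotes. move_arm: Moves the arm, as the interface text tells. Its arguments: {"type":"object","properties":{"motion":{"type":"array"}},"required":["motion"]}

```bash
mkdir -p pics; python3 - <<'E'
from plant import ctrl
import cv2,pickle
o=ctrl.get_obs();print(o)
S={}
for n in("scene","top"):
    s=ctrl.snapshot(n);S[n]=s;cv2.imwrite(f"pics/{n}0.png",s["color"])
    print(n,s["camera_matrix"].tolist(),s["cam_to_world"].round(4).tolist(),[k for k in s])
pickle.dump(S,open("S0.pkl","wb"))
E
```

```text
{'clock': 0.0, 'joint_pos': array([ 9.16197353e+01,  2.05902892e+01,  6.34034665e-01, -1.94849994e-02,
       -7.01337165e+01, -1.65071706e+01]), 'qvel': array([-0.10568333, -0.08022211, -0.07757833,  0.17517722,  0.13712575,
        0.00215016]), 'tau': array([-2.41434309e-04, -5.82713091e+01,  2.93050611e+01,  6.99747384e+00,
        6.82278143e-03, -1.51419463e-04]), 'tool_pos': array([0.17332759, 0.65190862, 0.24463955]), 'orientation': array([ 1.79908532e+02, -8.00411479e-03, -1.48940649e+01]), 'force': array([ 0.61977962, -0.97210608, -0.54672277]), 'moment': array([-0.02619778,  0.02567111,  0.0107787 ]), 'gripper_force': 0.0, 'opening': 0.08762925277343189}
scene [[488.35177141684227, 0.0, 322.1210653556954], [0.0, 488.35177141684227, 199.90904999740906], [0.0, 0.0, 1.0]] [[0.2504, -0.5792, 0.7758, 1.5396], [0.968, 0.1342, -0.2122, -0.2676], [0.0187, 0.8041, 0.5942, 0.8667], [0.0, 0.0, 0.0, 1.0]] ['color', 'camera_matrix', 'cam_to_world']
top [[510.63070225215847, 0.0, 318.3416834769986], [0.0, 510.63070225215847, 208.51584088693699], [0.0, 0.0, 1.0]] [[-0.0041, 0.9975, -0.0702, 0.4355], [-0.9998, -0.0055, -0.0197, -0.0059], [-0.02, 0.0701, 0.9973, 1.3429], [0.0, 0.0, 0.0, 1.0]] ['color', 'camera_matrix', 'cam_to_world']
```

View pics/scene0.png

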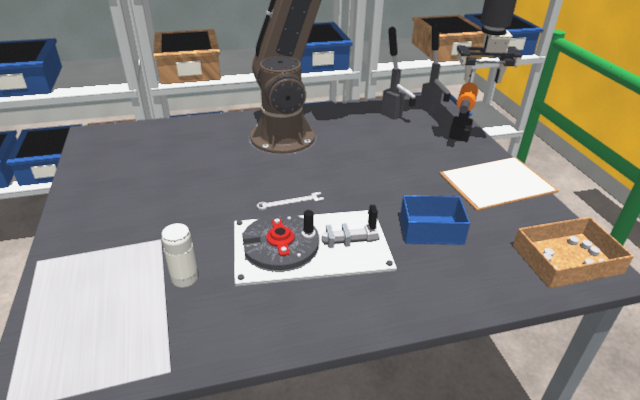

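View pics/top0.png

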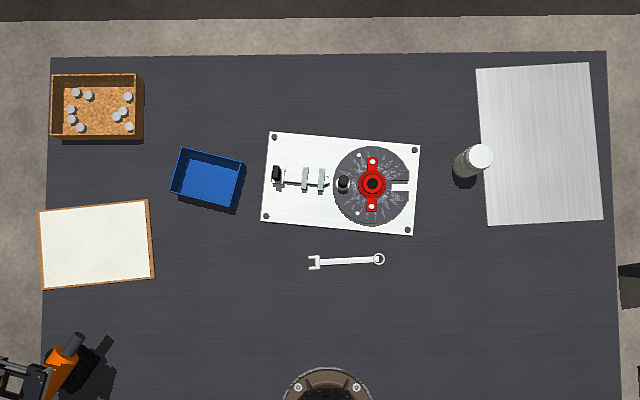

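The scene view shows the crank at (308,220) and the tab at (373,215). The top view shows the hub at (372,184), slot at (400,186), crank at (343,184), tab at (277,172), the can beyond the slot, the bin at the bolt end, and the wrench on the robot side. I'll enlarge the top view.

```bash
python3 - <<'E'
import cv2
i=cv2.imread("pics/top0.png")[125:241,258:424]
cv2.imwrite("pics/crop0.png",cv2.resize(i,None,fx=4.8,fy=4.8,interpolation=cv2.INTER_CUBIC))
E
```

```text
(no output)
```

View pics/crop0.png

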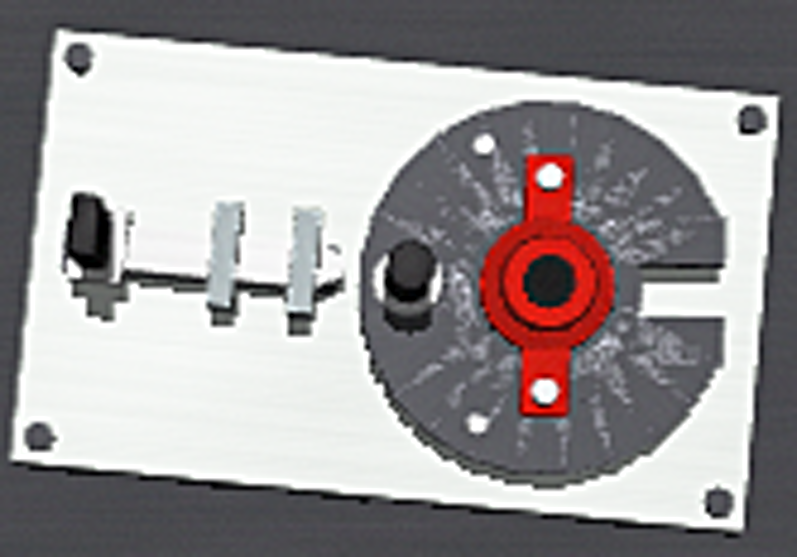

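The crop shows the base plate corners at (57,30), (779,97), (743,532), (10,460). Slot mouth edges are at (724,266) and (724,318), the crank top at (412,263), the hub at (548,280) and the tab top at about (85,220).

```bash
cat > h.py <<'E'
import numpy as np,pickle
def ray(s,u,v,z):
    K,T=s["camera_matrix"],s["cam_to_world"]
    d=np.linalg.inv(K)@[u,v,1]; d=T[:3,:3]@(d*[1,-1,-1]); c=T[:3,3]
    return (c+d*(z-c[2])/d[2])[:2]
def proj(s,p):
    K,T=s["camera_matrix"],s["cam_to_world"]
    q=T[:3,:3].T@(np.array(p)-T[:3,3]); q=K@(q*[1,-1,-1]); return (q/q[2])[:2]
E
python3 - <<'E'
from h import *
S=pickle.load(open("S0.pkl","rb"));s=S["top"]
c=lambda x,y,z:ray(s,258+(x+.5)/4.8-.5,125+(y+.5)/4.8-.5,z)
W=np.array([c(*p,.012) for p in[(57,30),(779,97),(743,532),(10,460)]])
F=np.array([[120,280],[120,-120],[-120,-120],[-120,280]])/1e3
a,b=F-F.mean(0),W-W.mean(0)
th=np.arctan2((a[:,0]*b[:,1]-a[:,1]*b[:,0]).sum(),(a*b).sum())
R=np.array([[np.cos(th),-np.sin(th)],[np.sin(th),np.cos(th)]]);t=W.mean(0)-R@F.mean(0)
print("yaw",np.degrees(th),"org",t,"res mm",((F@R.T+t-W)*1e3).round(1).tolist())
hub=c(548,280,.06);print("hub",hub)
for n,p in dict(crank=(412,263,.11),slot=(724,292,.038),tab=(85,220,.112)).items():
    w=c(*p);f=R.T@(w-t);print(n,w,"fix",(f*1e3).round(1),"r",np.hypot(*f),"ang",np.degrees(np.arctan2(f[1],f[0])))
for n,p in dict(crank=[*(t+R@[0,.074]),.085],tab=[*(t+R@[0,.245]),.085],ctr=[*t,.038]).items(): print(n,p,proj(S["scene"],p))
print("can top",ray(s,481,156,.15),"bin",ray(s,208,177,.04),"wrench",ray(s,346,261,.005))
E
```

```text
yaw -5.864033733766693 org [ 0.5888263  -0.11656148] res mm [[0.8, 0.9], [0.5, -1.1], [-0.6, -0.2], [-0.7, 0.4]]
hub [ 0.58975758 -0.11572407]
crank [ 0.59284689 -0.04287469] fix [-3.5 73.7] r 0.07379639838914635 ang 92.74088329991373
slot [ 0.58534858 -0.21127079] fix [  6.2 -94.6] r 0.09477313904929162 ang -86.23891683331122
tab [0.61564109 0.12269366] fix [  2.2 240.7] r 0.2407530975383453 ang 89.46923124151412
crank [np.float64(0.5963867384096052), np.float64(-0.04294871001725212), 0.085] [309.05226167 220.38418434]
tab [np.float64(0.6138574855632772), np.float64(0.12715647213159503), 0.085] [374.46345987 215.11587814]
ctr [np.float64(0.5888262981208816), np.float64(-0.11656147890037895), 0.038] [280.59635117 236.84161631]
can top [ 0.64079777 -0.36433039] bin [0.61033011 0.30423091] wrench [ 0.39220657 -0.05107527]
```

```bash
cat >> h.py <<'E'
from scipy.spatial.transform import Rotation as Ro
def rel(targets):
    "targets: (x,y,z,yaw) m,deg -> rows in the tool frame as measured now"
    from plant import ctrl
    o=ctrl.get_obs(); r=Ro.from_euler("xyz",o["orientation"],degrees=True); p=o["tool_pos"]
    print("now",p.round(4),o["orientation"].round(1),"j",o["joint_pos"].round(1),"t",round(o["clock"],2),"f",o["force"].round(1),"open",round(o["opening"],4))
    y0=o["orientation"][2]
    for x,y,z,w in targets:
        d=r.inv().apply(np.array([x,y,z])-p)*1e3; print(d.round(1).tolist(),"turn z",round(-((w-y0+180)%360-180),1))
E
python3 -c "
from h import *
rel([(.5926,-.0424,.245,-87)])"
```

```text
now [0.1733 0.6519 0.2447] [179.9  -0.  -14.9] j [ 91.6  20.6   0.6  -0.  -70.1 -16.5] t 0.1 f [-0.  -1.1  0.1] open 0.0876
[583.6, 563.3, 0.7] turn z 72.1
```

Request:
move_arm --motion '[[[583.6,563.3,0],[0,0,72],0],[[583.6,563.3,0],[0,0,72],0],[[583.6,563.3,0],[0,0,72],0],[[583.6,563.3,0],[0,0,72],0],[[583.6,563.3,0],[0,0,72],0],[[583.6,563.3,0],[0,0,72],0],[[583.6,563.3,0],[0,0,72],0],[[583.6,563.3,0],[0,0,72],0],[[583.6,563.3,0],[0,0,72],0],[[583.6,563.3,0],[0,0,72],0]]'

```text
clock: 0.93
tool_pos: [0.3892, 0.2936, 0.2456]
orientation: [180.0, 0.0, -86.8]
force: [1.8, 0.9, -0.1]
opening: 0.0875
gripper_force: 0.0
```

```bash
python3 -c "
from h import *
rel([(.5926,-.0424,.245,-87)])"
```

```text
now [0.3892 0.2936 0.2456] [180.    0.  -86.8] j [ 60.2   2.6 -22.3  -0.  -65.1 -57. ] t 0.93 f [ 1.8  0.9 -0.1] open 0.0875
[346.7, -184.6, 0.5] turn z 0.2
```

Request:
move_arm --motion '[[[346.7,-184.6,0],[0,0,0],0],[[346.7,-184.6,0],[0,0,0],0],[[346.7,-184.6,0],[0,0,0],0],[[346.7,-184.6,0],[0,0,0],0],[[346.7,-184.6,0],[0,0,0],0],[[346.7,-184.6,0],[0,0,0],0],[[346.7,-184.6,0],[0,0,0],0],[[346.7,-184.6,0],[0,0,0],0],[[346.7,-184.6,0],[0,0,0],0],[[346.7,-184.6,0],[0,0,0],0]]'

```text
clock: 1.77
tool_pos: [0.5956, -0.043, 0.2447]
orientation: [179.9, -0.0, -86.6]
force: [-0.0, 1.1, 0.1]
opening: 0.0875
gripper_force: 0.0
```

Request:
move_arm --motion '[[[0,0,0],[0,0,0],0],[[0,0,0],[0,0,0],0],[[0,0,0],[0,0,0],0]]'

```text
clock: 2.02
tool_pos: [0.5938, -0.039, 0.2451]
orientation: [179.9, 0.0, -86.5]
force: [-0.3, 0.7, -0.7]
opening: 0.0874
gripper_force: 0.0
```

```bash
python3 -c "
from h import *
rel([(.5926,-.0424,.085,-87)])
from plant import ctrl
import cv2
s=ctrl.snapshot('wrist');i=s['color'];cv2.imwrite('pics/w1.png',i);print(s['cam_to_world'].round(3).tolist());pickle.dump(s,open('w1.pkl','wb'))
print([proj(s,p) for p in [(.5926,-.0424,.11),(.5926,-.0424,.038)]])"
```

```text
now [ 0.5938 -0.039   0.2451] [179.9   0.  -86.5] j [ 15.   13.1  -9.8  -0.  -67.1 -11.6] t 2.02 f [-0.3  0.7 -0.7] open 0.0874
[3.3, 1.2, 160.1] turn z 0.5
[[-0.998, 0.058, 0.016, 0.598], [-0.061, -0.964, -0.258, -0.108], [0.001, -0.258, 0.966, 0.384], [0.0, 0.0, 0.0, 1.0]]
[array([323.38497771, 187.41899351]), array([323.12140929, 171.01348355])]
```

View pics/w1.png

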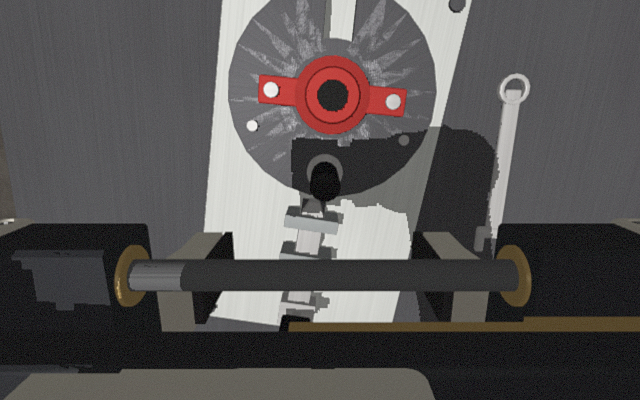

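The wrist view shows the post top at about (325,187), against a predicted (323,187), so the estimate holds. Next I turn to yaw -107 and descend.

Request:
move_arm --motion '[[[3.3,1.2,0],[0,0,7],0],[[3.3,1.2,0],[0,0,14],0],[[3.3,1.2,0],[0,0,20.5],0],[[3.3,1.2,40],[0,0,20.5],0],[[3.3,1.2,80],[0,0,20.5],0],[[3.3,1.2,115],[0,0,20.5],0],[[3.3,1.2,140],[0,0,20.5],0],[[3.3,1.2,160],[0,0,20.5],0],[[3.3,1.2,160],[0,0,20.5],0],[[3.3,1.2,160],[0,0,20.5],0]]'

```text
clock: 2.9
tool_pos: [0.5926, -0.0416, 0.0854]
orientation: [179.9, -0.1, -106.9]
force: [-0.0, 0.1, 0.6]
opening: 0.0875
gripper_force: 0.0
```

Request:
move_arm --motion '[[[0,0,0],[0,0,0],0],[[0,0,0],[0,0,0],0.4],[[0,0,0],[0,0,0],0.6],[[0,0,0],[0,0,0],0.75],[[0,0,0],[0,0,0],0.75],[[0,0,0],[0,0,0],0.75],[[0,0,0],[0,0,0],0.75],[[0,0,0],[0,0,0],0.75]]'

```text
clock: 3.57
tool_pos: [0.5932, -0.0426, 0.0856]
orientation: [-180.0, 0.0, -107.0]
force: [-0.6, 0.3, -0.0]
opening: 0.0462
gripper_force: 0.0
```

```bash
python3 -c "
from h import *
rel([(.5926,-.0424,.085,-107)])"
```

```text
now [ 0.5932 -0.0426  0.0856] [-180.    0. -107.] j [ 14.7  21.6 -21.   -0.  -47.4 -31.7] t 3.57 f [-0.6  0.3 -0. ] open 0.0462
[0.0, 0.6, 0.6] turn z -0.0
```

Request:
move_arm --motion '[[[0,0,0],[0,0,0],0.85],[[0,0,0],[0,0,0],0.85],[[0,0,0],[0,0,0],0.85],[[0,0,0],[0,0,0],0.85],[[0,0,0],[0,0,0],0.85],[[0,0,0],[0,0,0],0.85]]'

```text
clock: 4.07
tool_pos: [0.593, -0.0424, 0.0854]
orientation: [180.0, -0.0, -107.0]
force: [-0.9, 0.6, 0.5]
opening: 0.0253
gripper_force: 30.0
```

```bash
cat > arc.py <<'E'
from h import *
import sys
# crank world angle phi from->to in n rows about C; tool yaw = linear
C=np.array([.589,-.1163])
def arc(p0,p1,n):
    rel([(C[0]+.074*np.cos(a),C[1]+.074*np.sin(a),.0855,-107+170/176.7*(np.degrees(a)-87.4)) for a in np.radians(np.linspace(p0,p1,n+1)[1:])])
if __name__=="__main__": arc(float(sys.argv[1]),float(sys.argv[2]),int(sys.argv[3]))
E
python3 arc.py 87.4 137.4 10
```

```text
now [ 0.593  -0.0424  0.0854] [ 180.   -0. -107.] j [ 14.7  21.6 -21.   -0.  -47.5 -31.7] t 4.07 f [-0.9  0.6  0.5] open 0.0253
[2.0, 6.8, -0.1] turn z -4.8
[4.4, 12.8, -0.1] turn z -9.6
[7.3, 18.5, -0.1] turn z -14.4
[10.7, 24.0, -0.1] turn z -19.3
[14.6, 29.2, -0.1] turn z -24.1
[18.9, 34.0, -0.1] turn z -28.9
[23.6, 38.4, -0.1] turn z -33.7
[28.7, 42.3, -0.1] turn z -38.5
[34.1, 45.9, -0.1] turn z -43.3
[39.8, 48.9, -0.1] turn z -48.1
```

Request:
move_arm --motion '[[[2,6.8,0],[0,0,-4.8],0.85],[[4.4,12.8,0],[0,0,-9.6],0.85],[[7.3,18.5,0],[0,0,-14.4],0.85],[[10.7,24,0],[0,0,-19.3],0.85],[[14.6,29.2,0],[0,0,-24.1],0.85],[[18.9,34,0],[0,0,-28.9],0.85],[[23.6,38.4,0],[0,0,-33.7],0.85],[[28.7,42.3,0],[0,0,-38.5],0.85],[[34.1,45.9,0],[0,0,-43.3],0.85],[[39.8,48.9,0],[0,0,-48.1],0.85]]'

```text
clock: 4.9
tool_pos: [0.5354, -0.0655, 0.0854]
orientation: [-179.9, -0.0, -58.6]
force: [2.4, 6.1, -5.5]
opening: 0.0255
gripper_force: 30.0
```

Request:
move_arm --motion '[[[0,0,0],[0,0,0],0.85],[[0,0,0],[0,0,0],0.85],[[0,0,0],[0,0,0],0.85]]'

```text
clock: 5.15
tool_pos: [0.5354, -0.0655, 0.0854]
orientation: [-179.9, 0.0, -59.0]
force: [2.5, 5.8, -4.1]
opening: 0.0255
gripper_force: 30.0
```

```bash
python3 arc.py 137.4 187.4 10
```

```text
now [ 0.5354 -0.0655  0.0854] [-179.9    0.   -59. ] j [ 13.8  17.2 -28.1  -0.  -44.7  17.2] t 5.15 f [ 2.5  5.8 -4.1] open 0.0255
[2.2, 7.2, -0.1] turn z -4.9
[4.9, 13.1, -0.1] turn z -9.7
[8.0, 18.8, -0.1] turn z -14.5
[11.6, 24.1, -0.1] turn z -19.4
[15.6, 29.2, -0.1] turn z -24.2
[20.1, 33.8, -0.1] turn z -29.0
[25.0, 38.1, -0.1] turn z -33.8
[30.2, 41.9, -0.2] turn z -38.6
[35.7, 45.2, -0.2] turn z -43.4
[41.5, 48.0, -0.2] turn z -48.2
```

Request:
move_arm --motion '[[[2.2,7.2,0],[0,0,-4.9],0.85],[[4.9,13.1,0],[0,0,-9.7],0.85],[[8,18.8,0],[0,0,-14.5],0.85],[[11.6,24.1,0],[0,0,-19.4],0.85],[[15.6,29.2,0],[0,0,-24.2],0.85],[[20.1,33.8,0],[0,0,-29],0.85],[[25,38.1,0],[0,0,-33.8],0.85],[[30.2,41.9,0],[0,0,-38.6],0.85],[[35.7,45.2,0],[0,0,-43.4],0.85],[[41.5,48,0],[0,0,-48.2],0.85]]'

```text
clock: 5.98
tool_pos: [0.5147, -0.1257, 0.0854]
orientation: [-179.9, 0.1, -10.6]
force: [-1.9, 9.0, 0.7]
opening: 0.0257
gripper_force: 30.0
```

Request:
move_arm --motion '[[[0,0,0],[0,0,0],0.85],[[0,0,0],[0,0,0],0.85],[[0,0,0],[0,0,0],0.85]]'

```text
clock: 6.23
tool_pos: [0.5147, -0.1262, 0.0854]
orientation: [-180.0, 0.1, -11.0]
force: [-2.6, 4.0, -0.3]
opening: 0.0255
gripper_force: 30.0
```

```bash
python3 arc.py 187.4 237.4 10
```

```text
now [ 0.5147 -0.1262  0.0854] [-1.8e+02  1.0e-01 -1.1e+01] j [  7.4  16.4 -29.2  -0.  -44.4  71.6] t 6.23 f [-2.6  4.  -0.3] open 0.0255
[3.1, 5.5, -0.1] turn z -5.0
[5.9, 11.4, -0.1] turn z -9.8
[9.2, 16.9, -0.1] turn z -14.6
[13.0, 22.1, -0.1] turn z -19.4
[17.2, 27.0, -0.1] turn z -24.2
[21.9, 31.5, -0.1] turn z -29.0
[26.9, 35.6, -0.1] turn z -33.8
[32.2, 39.2, -0.1] turn z -38.6
[37.8, 42.4, -0.1] turn z -43.5
[43.7, 45.0, -0.2] turn z -48.3
```

Request:
move_arm --motion '[[[3.1,5.5,0],[0,0,-5],0.85],[[5.9,11.4,0],[0,0,-9.8],0.85],[[9.2,16.9,0],[0,0,-14.6],0.85],[[13,22.1,0],[0,0,-19.4],0.85],[[17.2,27,0],[0,0,-24.2],0.85],[[21.9,31.5,0],[0,0,-29],0.85],[[26.9,35.6,0],[0,0,-33.8],0.85],[[32.2,39.2,0],[0,0,-38.6],0.85],[[37.8,42.4,0],[0,0,-43.5],0.85],[[43.7,45,0],[0,0,-48.3],0.85]]'

```text
clock: 7.07
tool_pos: [0.5468, -0.1792, 0.0853]
orientation: [-179.8, 0.3, 37.6]
force: [-10.6, 1.2, 7.1]
opening: 0.0258
gripper_force: 30.0
```

Request:
move_arm --motion '[[[0,0,0],[0,0,0],0.85],[[0,0,0],[0,0,0],0.85],[[0,0,0],[0,0,0],0.85]]'

```text
clock: 7.32
tool_pos: [0.5476, -0.1796, 0.0854]
orientation: [-179.9, 0.2, 37.3]
force: [-6.5, -1.4, 2.8]
opening: 0.0252
gripper_force: 30.0
```

```bash
python3 arc.py 237.4 264.1 6
```

```text
now [ 0.5476 -0.1796  0.0854] [-179.9    0.2   37.3] j [ 1.30e+00  2.03e+01 -2.32e+01  1.00e-01 -4.68e+01  1.26e+02] t 7.32 f [-6.5 -1.4  2.8] open 0.0252
[4.0, 5.5, -0.1] turn z -4.3
[6.6, 10.6, -0.2] turn z -8.5
[9.5, 15.5, -0.2] turn z -12.8
[12.9, 20.2, -0.2] turn z -17.1
[16.6, 24.6, -0.2] turn z -21.4
[20.6, 28.7, -0.3] turn z -25.7
```

Request:
move_arm --motion '[[[4,5.5,0],[0,0,-4.3],0.85],[[6.6,10.6,0],[0,0,-8.5],0.85],[[9.5,15.5,0],[0,0,-12.8],0.85],[[12.9,20.2,0],[0,0,-17.1],0.85],[[16.6,24.6,0],[0,0,-21.4],0.85],[[20.6,28.7,0],[0,0,-25.7],0.85],[[20.6,28.7,0],[0,0,-25.7],0.85],[[20.6,28.7,0],[0,0,-25.7],0.85],[[20.6,28.7,0],[0,0,-25.7],0.85],[[20.6,28.7,0],[0,0,-25.7],0.85]]'

```text
clock: 8.15
tool_pos: [0.5818, -0.1913, 0.0854]
orientation: [-179.9, 0.2, 63.0]
force: [-5.3, -11.6, 0.4]
opening: 0.0255
gripper_force: 30.0
```

```bash
python3 - <<'E'
from h import *
rel([(.5814,-.1899,.0855,63)])
from plant import ctrl
import cv2
s=ctrl.snapshot('top');i=s['color'][125:241,258:424];cv2.imwrite('pics/c2.png',cv2.resize(i,None,fx=4.8,fy=4.8,interpolation=cv2.INTER_CUBIC))
E
```

```text
now [ 0.5818 -0.1913  0.0854] [-179.9    0.2   63. ] j [ 1.000e-01  2.310e+01 -1.860e+01  2.000e-01 -4.850e+01  1.527e+02] t 8.15 f [ -5.3 -11.6   0.4] open 0.0255
[1.1, -1.0, -0.1] turn z 0.0
```

View pics/c2.png

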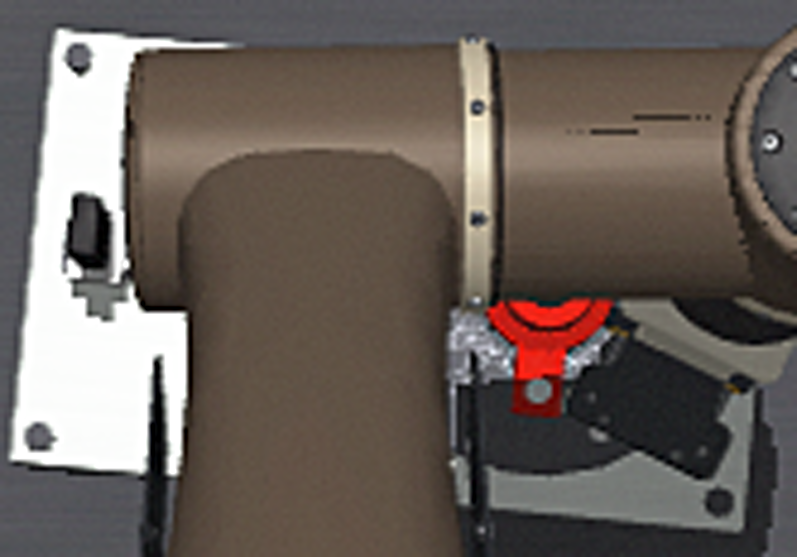

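The arm hides the fixture here, but the TCP gives a crank angle of 264.5° against the wanted 264.1°. I release, lift and look again.

Request:
move_arm --motion '[[[0,0,0],[0,0,0],0.6],[[0,0,0],[0,0,0],0],[[0,0,0],[0,0,0],0],[[0,0,0],[0,0,0],0],[[0,0,0],[0,0,0],0],[[0,0,-20],[0,0,0],0],[[0,0,-50],[0,0,0],0],[[0,0,-90],[0,0,0],0],[[0,0,-120],[0,0,0],0],[[0,0,-120],[0,0,0],0]]'

```text
clock: 9.03
tool_pos: [0.5871, -0.1897, 0.2132]
orientation: [179.4, -0.2, 63.3]
force: [0.5, 1.2, 1.0]
opening: 0.085
gripper_force: 0.0
```

```bash
python3 - <<'E'
from h import *
rel([(.614,.1268,.215,84)])
from plant import ctrl
import cv2
s=ctrl.snapshot('scene')
i=s['color'][180:290,220:400];cv2.imwrite('pics/s3.png',cv2.resize(i,None,fx=4.4,fy=4.4,interpolation=cv2.INTER_CUBIC))
E
```

```text
now [ 0.5871 -0.1897  0.2132] [179.4  -0.2  63.3] j [ 3.00e-01  1.60e+01 -1.02e+01  1.00e-01 -6.31e+01  1.53e+02] t 9.03 f [0.5 1.2 1. ] open 0.085
[294.9, -117.9, -2.2] turn z -20.7
```

View pics/s3.png

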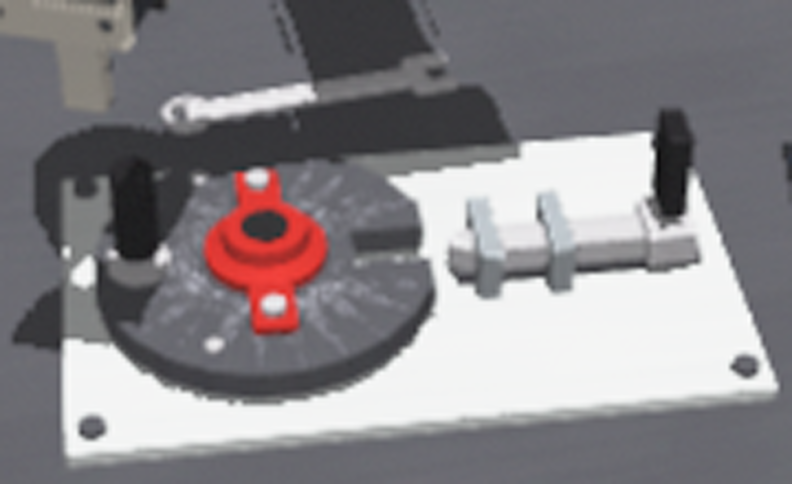

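The slot faces the bolt: mouth edges are at about (420,230) and (432,262), and the tab at (672,165). I check this numerically and plan the move to the tab.

```bash
python3 - <<'E'
from h import *
s=pickle.load(open("S0.pkl","rb"))["scene"]
c=lambda x,y,z:ray(s,220+(x+.5)/4.4-.5,180+(y+.5)/4.4-.5,z)
th=np.radians(-5.864);R=np.array([[np.cos(th),-np.sin(th)],[np.sin(th),np.cos(th)]]);t=np.array([.589,-.1163])
for p in[(426,246,.038),(420,230,.038),(432,262,.038),(138,165,.11),(672,118,.112)]:print((R.T@(c(*p)-t)*1e3).round(1))
rel([(.614,.1268,.215,-5.9),(.614,.1268,.088,-5.9)])
E
```

```text
[ 6.6 92.3]
[-8.3 90.8]
[21.2 93.8]
[ -0.5 -71.4]
[ -2.8 237.5]
now [ 0.5858 -0.1892  0.21  ] [179.6  -0.2  63.3] j [ 3.00e-01  1.62e+01 -1.05e+01  1.00e-01 -6.29e+01  1.53e+02] t 9.08 f [ 0.8 -0.  -0.4] open 0.0865
[295.0, -116.7, -5.1] turn z 69.2
[294.6, -117.7, 121.9] turn z 69.2
```

```bash
python3 - <<'E'
from h import *
import cv2
from plant import ctrl
s=ctrl.snapshot("scene")
th=np.radians(-5.864);R=np.array([[np.cos(th),-np.sin(th)],[np.sin(th),np.cos(th)]]);t=np.array([.589,-.1163])
i=s["color"][200:270,230:340];k=7
g=cv2.resize(i,None,fx=k,fy=k,interpolation=cv2.INTER_CUBIC)
P=lambda x,y,z:((proj(s,[*(t+R@[x,y]),z])-[230,200]+.5)*k-.5)
f=lambda L,col,cl=False:cv2.polylines(g,[np.array([P(*p) for p in L]).round().astype(int)],cl,col,1)
f([(-.014,.052,.038),(-.014,.099,.038)],(0,255,0));f([(.014,.052,.038),(.014,.099,.038)],(0,255,0))
a=np.linspace(0,2*np.pi,90)
f([(.1*np.cos(b),.1*np.sin(b),.038) for b in a],(0,255,255),True)
f([(.013*np.cos(b),-.074+.013*np.sin(b),.11) for b in a],(255,0,255),True)
f([(.036*np.cos(b),.036*np.sin(b),.038) for b in a],(255,255,0),True)
cv2.imwrite("pics/o4.png",g)
E
```

```text
(no output)
```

View pics/o4.png

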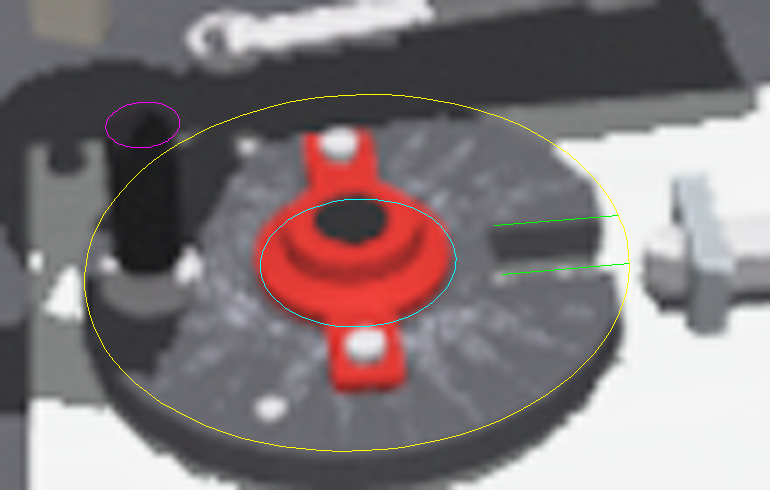

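The overlay lines for an aligned slot (green, y about 217 and 265 at the mouth) agree with the real slot edges to about 2 mm. That is within the 7 mm draw-in, so on to the tab.

Request:
move_arm --motion '[[[295,-117,-5],[0,0,69.2],0],[[295,-117,-5],[0,0,69.2],0],[[295,-117,-5],[0,0,69.2],0],[[295,-117,-5],[0,0,69.2],0],[[295,-117,-5],[0,0,69.2],0],[[295,-117,-5],[0,0,69.2],0],[[295,-117,-5],[0,0,69.2],0],[[295,-117,-5],[0,0,69.2],0],[[295,-117,-5],[0,0,69.2],0],[[295,-117,-5],[0,0,69.2],0]]'

```text
clock: 9.97
tool_pos: [0.6108, 0.1297, 0.2086]
orientation: [179.9, 0.1, -5.9]
force: [-0.5, -0.0, -0.5]
opening: 0.0879
gripper_force: 0.0
```

Request:
move_arm --motion '[[[0,0,0],[0,0,0],0],[[0,0,0],[0,0,0],0],[[0,0,0],[0,0,0],0],[[0,0,0],[0,0,0],0]]'

```text
clock: 10.3
tool_pos: [0.6114, 0.1264, 0.2102]
orientation: [180.0, 0.0, -5.6]
force: [-0.8, -0.3, -0.1]
opening: 0.0878
gripper_force: 0.0
```

```bash
python3 - <<'E'
from h import *
rel([(.614,.1268,.215,-5.9),(.614,.1268,.088,-5.9)])
E
```

```text
now [0.6114 0.1264 0.2102] [180.    0.   -5.6] j [ 29.6  17.2  -8.9  -0.  -63.9  54.9] t 10.3 f [-0.8 -0.3 -0.1] open 0.0878
[2.5, -0.6, -4.8] turn z 0.3
[2.6, -0.6, 122.2] turn z 0.3
```

Request:
move_arm --motion '[[[2.5,-0.6,20],[0,0,0.3],0],[[2.5,-0.6,60],[0,0,0.3],0],[[2.5,-0.6,95],[0,0,0.3],0],[[2.5,-0.6,122],[0,0,0.3],0],[[2.5,-0.6,122],[0,0,0.3],0.4],[[2.5,-0.6,122],[0,0,0.3],0.6],[[2.5,-0.6,122],[0,0,0.3],0.7],[[2.5,-0.6,122],[0,0,0.3],0.7],[[2.5,-0.6,122],[0,0,0.3],0.7],[[2.5,-0.6,122],[0,0,0.3],0.7]]'

```text
clock: 11.13
tool_pos: [0.6149, 0.1277, 0.0903]
orientation: [-179.9, -0.1, -6.0]
force: [0.3, 0.7, 0.5]
opening: 0.0533
gripper_force: 0.0
```

Request:
move_arm --motion '[[[0,0,0],[0,0,0],0.8],[[0,0,0],[0,0,0],0.95],[[0,0,0],[0,0,0],0.95],[[0,0,0],[0,0,0],0.95],[[0,0,0],[0,0,0],0.95],[[0,0,0],[0,0,0],0.95],[[0,0,0],[0,0,0],0.95]]'

```text
clock: 11.72
tool_pos: [0.614, 0.1267, 0.0886]
orientation: [179.9, 0.0, -6.0]
force: [-0.1, -4.3, 2.0]
opening: 0.0156
gripper_force: 30.0
```

```bash
python3 - <<'E'
from h import *
rel([(.6140+.050*.1022-.0102,.1268-.0497,.088,-5.9)])
E
```

```text
now [0.614  0.1267 0.0886] [179.9   0.   -6. ] j [ 29.5  24.  -16.5   0.  -49.6  54.5] t 11.72 f [-0.1 -4.3  2. ] open 0.0156
[0.1, 49.9, 0.7] turn z -0.1
```

Request:
move_arm --motion '[[[0,5,0],[0,0,0],0.95],[[0,10,0],[0,0,0],0.95],[[0,15,0],[0,0,0],0.95],[[0,20,0],[0,0,0],0.95],[[0,25,0],[0,0,0],0.95],[[0,30,0],[0,0,0],0.95],[[0,34,0],[0,0,0],0.95],[[0,37,0],[0,0,0],0.95],[[0,40,0],[0,0,0],0.95],[[0,40,0],[0,0,0],0.95]]'

```text
clock: 12.55
tool_pos: [0.6099, 0.0867, 0.0886]
orientation: [180.0, 0.0, -6.0]
force: [-0.1, -0.8, 2.0]
opening: 0.0161
gripper_force: 30.0
```

Request:
move_arm --motion '[[[0,3,0],[0,0,0],0.95],[[0,6,0],[0,0,0],0.95],[[0,8,0],[0,0,0],0.95],[[0,10,0],[0,0,0],0.95],[[0,11,0],[0,0,0],0.95],[[0,11,0],[0,0,0],0.95],[[0,11,0],[0,0,0],0.95]]'

```text
clock: 13.13
tool_pos: [0.609, 0.0768, 0.0886]
orientation: [-180.0, -0.0, -6.0]
force: [-0.5, 3.3, 1.9]
opening: 0.0159
gripper_force: 30.0
```

Request:
move_arm --motion '[[[0,1,0],[0,0,0],0.95],[[0,2,0],[0,0,0],0.95],[[0,2,0],[0,0,0],0.95],[[0,2,0],[0,0,0],0.95]]'

```text
clock: 13.47
tool_pos: [0.609, 0.0767, 0.0887]
orientation: [-179.9, -0.1, -5.9]
force: [-1.6, 13.6, 1.0]
opening: 0.0156
gripper_force: 30.0
```

The tool has stopped and the force is rising, so the bolt has butted home. I release and lift.

Request:
move_arm --motion '[[[0,0,0],[0,0,0],0.7],[[0,-1,0],[0,0,0],0.5],[[0,-2,0],[0,0,0],0.3],[[0,-2,0],[0,0,0],0.3],[[0,-2,0],[0,0,0],0.3],[[0,-2,-20],[0,0,0],0.3],[[0,-2,-50],[0,0,0],0.3],[[0,-2,-90],[0,0,0],0.3],[[0,-2,-130],[0,0,0],0.3],[[0,-2,-130],[0,0,0],0.3]]'

```text
clock: 14.3
tool_pos: [0.6127, 0.0769, 0.2276]
orientation: [-179.8, -0.7, -5.9]
force: [2.0, 0.2, 2.4]
opening: 0.061
gripper_force: 0.0
```

Request:
move_arm --motion '[[[0,0,0],[0,0,0],0.3],[[0,0,0],[0,0,0],0.3],[[0,0,0],[0,0,0],0.3],[[0,0,0],[0,0,0],0.3]]'

```text
clock: 14.63
tool_pos: [0.6082, 0.0763, 0.2171]
orientation: [179.9, 0.1, -6.0]
force: [-0.3, -0.1, -0.3]
opening: 0.0613
gripper_force: 0.0
```

```bash
python3 - <<'E'
from h import *
rel([])
from plant import ctrl
import cv2
s=ctrl.snapshot('scene')
i=s['color'][170:290,220:400];cv2.imwrite('pics/s5.png',cv2.resize(i,None,fx=4.4,fy=4.4,interpolation=cv2.INTER_CUBIC))
th=np.radians(-5.864);R=np.array([[np.cos(th),-np.sin(th)],[np.sin(th),np.cos(th)]]);t=np.array([.589,-.1163])
for y in(.195,.245):print((proj(s,[*(t+R@[0,y]),.112])-[220,170])*4.4)
E
```

```text
now [0.6082 0.0763 0.2171] [ 1.799e+02  1.000e-01 -6.000e+00] j [ 25.4  16.   -9.7  -0.  -64.5  58.6] t 14.63 f [-0.3 -0.1 -0.3] open 0.0613
[599.84442583 168.76236243]
[683.98804944 162.17594472]
```

View pics/s5.png

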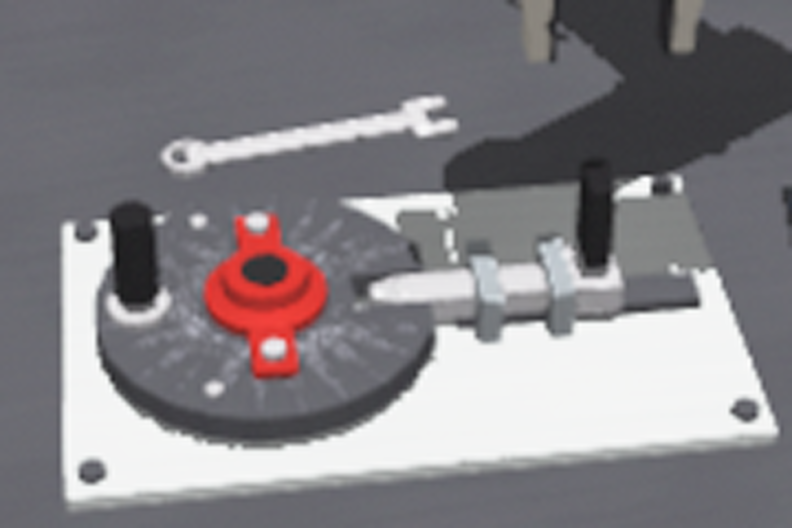

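The nose tip is in the slot at (372,290), the foot block sits against the outer staple at (570,285), and the tab top is at (597,165), as predicted for home. The gripper is clear.

```bash
python3 -c "
from plant import ctrl
print(ctrl.close_job())"
```

```text
the job is handed in; nothing more can be done
None
```

I turned the faceplate so its slot faces the bolt, slid the bolt fully home (about 50 mm of travel), released everything, and handed the job in at about 15 s; no verdict came back, and the bin, can and wrench were never approached.

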